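# Put up the splash shield in front of the mixing pot

### The arm

A 7-joint arm with a two-finger parallel gripper is mounted at the origin on the work surface. World frame = base frame: x ahead of the robot, y to its left, z up, the work surface at z = 0. Lengths are in m, angles in rad, forces in N, time in s.
With the tool pointing down it reaches from about 0.4 to 0.85 m from the base axis. Payload 10.4 kg.
Tool frame: the origin (TCP) lies at the centre of the arm's flange, where the gripper is bolted on; the fingertips stand 182 mm ahead of it and the grasp point (between the pads) lies r.grasp_offset ahead of it (r.grasp_offset is the distance from the TCP to the grasp point, in m); z points along the fingers, y is the line along which they close (so a half turn about z gives the same grasp; the last joint's range is limited). The gripper opens to 87 mm and grips with 3 to 60 N. Pads are 19 mm wide; open, the fingers measure 117 mm over their backs; the gripper's body (75 mm by 190 mm) begins 51 mm behind the grasp point.
Start: joints at [1.118, 0.332, -0.065, 1.46, 0.022, 1.35, -0.088], TCP at [0.26, -0.568, 0.405] pointing down, gripper open.
Joint ranges: [-2.6, 2.6], [-0.5, 2.12], [-1.47, 1.34], [0.16, 2.42], [-1.27, 4.41], [0.06, 2.06], [-2.6, 2.6]. Speed limits (rad/s): [2.22, 2.22, 2.79, 2.79, 3.14, 3.14, 3.14].

### API

Orientations are given as a unit quaternion [x, y, z, w].
In Python, from bench import status, vision, job, spotter, r gives the robot as it stands. The module is installed in compiled form; this text tells all that it offers.
- The arm moves only by the tool play_rows, never from a script. Its argument "series" is a list of rows, each a list of 6 numbers: the shift along the tool's x, y, z each as a share of 150 mm, from -1 to 1, then the turn, a rotation vector about the tool's x, y, z each as a share of 30 degrees, from -1 to 1. In form: [[x, y, z, ax, ay, az], ...]. A call has 1 to 5 rows; each row is the pose to reach, as a shift and turn from the pose commanded when the call began, along the tool's axes at that moment; what a row does not reach only later rows make up. A row lasts 1/10 s, in which the tool goes at most 50 mm and 8.59 degrees, less where a joint would pass 70% of its speed; a pose out of reach is approached as far as the arm can. A call with a number of a shift or a turn outside -1 to 1 is refused whole. A call with a gripper value outside its range is refused whole. "fingers" is the opening, from -1 (shut) to 1 (fully open), set as the call begins (left out, the last holds). The fingers move at their own pace and stop on an object; "squeeze" is the grip in N (left out, the last holds). Time passes only in rows, so rows that repeat a pose let the fingers close. It gives the time, the measured TCP pose, the force, the opening and the grip force at its end, in the units of the state.
- status.read_state(): the state, without advancing time (a new reading comes with each control period).
- vision.camera(name): name is "scene" or "top"; returns the picture (384x512x3 uint8, blue, green, red); there is no depth.
- vision.calibration(name): a dict with "fx", "fy", "cx", "cy" (pixels), "rvec" (rotation vector, rad) and "tvec" (3), from world to camera coordinates, as OpenCV has them. Camera axes: x right, y down, z forward; pixel columns grow to the right and rows downward; lengths in m; the calibration is good to about 2 mm. A picture is of the moment at which its call begins. calibration takes no time and is no camera call.
- job.close_job(): hands the job in; it is judged then, once.
Trained networks look in the newest picture that a camera, given by its name, has taken for a name from the list of things; names that differ only in an ending like _2 or _b are one class to them, and where a whole thing is asked for, a point or a joint stands for the part that bears it (a point fixed in the world has none). Each returns a list of dicts, best first, with "conf" (0 to 1); they miss things now and then, are a little off and sometimes report something else, mostly with a low value. They report only what shows in the picture. A call takes as long as a camera call. They do not tell look-alikes from the thing itself.
- spotter.boxes_of(camera, name): "point" ([x, y, z] in m, in world coordinates, good to about 4 mm: the middle of the surface that is visible of it).
- spotter.regions_of(camera, name): "pixels" (384x512 bool, what is visible of it).
The state is a dict: "time": time; "joint_positions": joint angles; "joint_vel": joint speeds; "joint_torque": joint torques, N m; "ee_pos": TCP position; "eef_rot": TCP orientation; "ft_force": force on the tool from outside, world axes, zero at the start; "torque": the same for the moment, N m; "width": finger opening in m; "grip_force": force on a finger pad.
Only numpy, scipy, OpenCV 4.12 (cv2) and the standard library are available. Lean on these libraries where they do the work, as an engineer would, in place of code of your own. Each camera call takes 0.05 s, during which the arm holds its last target. There are 200 camera calls.

### The job

Put the splash shield up in front of the mixing pot: while it is still standing in its rack, swing its spring-loaded prop leg out past over-centre until it locks; then carry the shield to the steel sill, hook its lower edge into the groove with the leg towards you, about in the middle, and swing it down gently, without letting it fall, until it stands leaning on the locked leg. Let go, and leave the pot, the spray bottle and the tissue box where they are.

Things in the scene. Friction and masses are not known exactly. Their poses are not given: they have to be found in the camera images.
- shield: Splash shield: plain white plate, 200 mm wide (its y), 190 tall (z), 8 thick (x), about 0.47 kg with its leg (varies). Origin: middle of the lower edge, z up to the top edge, x normal to the plate; the prop leg is on its -x face, towards the robot. It starts upright in the rack with 3 mm of play and lifts straight up out of it.
- leg (a joint): Prop leg's angle q, rad: 0 folded (14 degrees off the plate, foot down), 0.80 locked at its stop (60 degrees off). In the shield's frame the leg points from its hinge along [-sin(q+0.244), 0, -cos(q+0.244)]. Over-centre spring: below 0.46 it pulls back to folded (2.5 N near the foot starts it), above 0.46 it drives the leg to the stop and keeps it there.
- leg_foot (a point): Axis of the leg's foot, a rubber cross bar 14 mm thick, 60 mm long (shield y), 113 mm from the hinge. The leg is one aluminium strut 28 mm wide (shield y), 8 thick: pinch it across its width near the foot. Folded, it stands 6 mm (top) to 30 mm (foot) off the plate, which blocks a gripper pointing straight down: tilt it 30 to 45 degrees, its body away from the plate.
- leg_hinge (a point): Middle of the leg's hinge axis (parallel to shield y), at [-14, 0, 140] mm in the shield's frame.
- rack: Fixed steel rack holding the shield: two slotted end brackets, 80 mm deep (x), 42 wide, centred at y = -91 and +91 mm; slots 11 mm wide in x, floor 30 mm above the bench, walls up to 72 mm. Open between the brackets (140 mm) but for a 12 mm high bar at the rear. Origin: centre, on the bench.
- sill: Fixed steel plate 250 mm wide (y), 5 thick, x = -205 to +30 mm. Origin: on the bench under the middle of its groove, which runs along y, 24 mm wide (x = -12 to +12), far (+x) wall 26 mm high, near wall 8 mm high above the plate, ends open. The foot comes to stand on the plate about 140 mm to the -x side; the shield then leans 35 degrees, top towards -x.
- groove (a point): Middle of the groove's floor, on the sill plate's top (5 mm above the bench); axes as the sill's.
- pot: Bystander: open steel mixing pot with two side handles, 124 mm across, 75 mm high, on a fixed flat stirrer (170 mm square, 33 mm high) beyond the sill's +x end. Origin: centre of its underside.
- spray: Bystander: spray bottle, 72 mm across, 195 mm high. Origin: centre of its underside.
- tissues: Bystander: tissue box 220 x 120 x 70 mm. Origin: centre of its underside.
There are look-alikes about, which are no part of the job. What is shaped like the shield but blue or purple is not meant.

How it is judged:
On the way, in this order (a step that is already met when the one before it is completed fails the run):
1. the prop leg is locked out while the shield stands in its rack (value of joint leg above 0.72 rad and distance between shield and rack below 0.06 m), for 0.3 s.
2. the shield's lower edge is in the groove of the sill (x of shield in the frame of groove between -0.014 and 0.014 m and z of shield in the frame of groove below 0.012 m), for 0.1 s.
At the end, for the whole second after the job is handed in: Leg locked (joint over 0.72); the shield's origin within 14 mm of the groove's middle line, 12 mm of its floor and 35 mm of the sill's middle along it; foot axis below 12 mm above the sill plate, over 100 mm to the groove's -x side; leaning 28 to 43 degrees; at rest (all of step 2 and value of joint leg above 0.72 rad and y of shield in the frame of groove between -0.035 and 0.035 m and x of leg_foot in the frame of groove below -0.1 m and z of leg_foot in the frame of groove below 0.012 m and angle between shield's own z axis and vertical between 0.49 and 0.75 rad and linear speed of shield below 0.02 m/s and angular speed of shield below 0.1 rad/s); the robot touches nothing.
It fails at once if the shield falls onto its leg (turns faster than 2.5 rad/s at the sill) (angular speed of shield above 2.5 rad/s and horizontal distance between shield and groove below 0.08 m).
It fails at once if the pot is moved more than 30 mm (distance of pot from where it was at the start of the episode above 0.03 m).
It fails at once if the spray bottle is moved more than 30 mm (distance of spray from where it was at the start of the episode above 0.03 m).
It fails at once if the tissue box is moved more than 30 mm (distance of tissues from where it was at the start of the episode above 0.03 m).
It also fails if it takes over 64 s, if anything falls off the work surface, if the arm or the gripper's body presses on something with over 40 N, if the wrist force passes 120 N, or if a joint passes its speed limit or range.

## Working session

There is one attempt and no reset: what is moved stays moved. The work goes in short steps, Python scripts to look and compute and a tool call to move; the robot and the scene stay as the last step left them, time stands still between calls to the robot, and variables do not carry over. Pictures are saved under pics/ and viewed, at most 10 in all, crops included, and the job is handed in when it is done.

Besides the shell and the picture viewer there is one more tool, called after "Emit:" by a JSON object that holds its "name" and its "arguments", one argument or row to a line. play_rows: Moves the arm, as the interface text tells. Shift numbers are shares of 150 mm and turn numbers shares of 30 degrees, none past 1 either way. Its arguments: {"type":"object","properties":{"series":{"type":"array","items":{"type":"array","items":{"type":"number"}}},"fingers":{"type":"number"},"squeeze":{"type":"number"}},"required":["series"]}

```bash
mkdir -p pics; python3 - <<'E'
from bench import status,vision,job,spotter,r
import cv2
s=status.read_state();print(s,r.grasp_offset)
for c in("scene","top"):
    cv2.imwrite(f"pics/{c}0.png",vision.camera(c))
    k=vision.calibration(c);print(k)
    for n in("shield","leg","leg_foot","leg_hinge","rack","sill","pot","spray","tissues"):
        try:print(c,n,[(d["conf"].__round__(2),[round(float(v),3) for v in d["point"]]) for d in spotter.boxes_of(c,n)])
        except Exception as e:print(n,e)
E
```

```text
{'time': 0.0, 'joint_positions': array([ 1.11835848,  0.33284442, -0.06473168,  1.46093783,  0.02161648,
        1.34988333, -0.08847289]), 'joint_vel': array([ 5.43528268e-04,  2.64797214e-04,  9.52798776e-04,  5.49250123e-06,
        1.68912477e-03,  6.09340438e-04, -7.24857919e-04]), 'joint_torque': array([-2.47465186e-05, -6.23259401e+01,  2.48768163e-02, -3.89905179e+01,
       -6.14116271e-02,  3.97936371e-02,  1.55025564e-04]), 'ee_pos': array([ 0.26041689, -0.56801932,  0.40397265]), 'eef_rot': array([ 9.76984754e-01,  2.13308031e-01, -1.80583368e-04, -6.64153905e-04]), 'ft_force': array([ 0.21002464, -1.02933248, -0.46556163]), 'torque': array([-0.00233389,  0.00029577, -0.01091346]), 'grip_force': 0.0, 'width': 0.08704856108465175} 0.1635
{'fx': 477.79790336676643, 'fy': 477.79790336676643, 'cx': 253.01527593077378, 'cy': 189.70468276847703, 'rvec': array([ 1.21897375,  2.28614587, -1.00156754]), 'tvec': array([ 0.26430159, -0.2622797 ,  2.1122278 ])}
scene shield [(0.88, [0.328, 0.598, 0.036]), (0.85, [0.612, 0.246, 0.141]), (0.8, [0.353, 0.119, 0.037]), (0.5, [0.542, -0.1
[... 480 characters left out ...]
863498936, 'fy': 473.48806863498936, 'cx': 249.0994467757133, 'cy': 189.2957419380858, 'rvec': array([ 2.13030213, -2.13679303,  0.17682173]), 'tvec': array([0.07282312, 0.5773633 , 1.70720306])}
top shield [(0.96, [0.31, 0.59, 0.036]), (0.91, [0.605, 0.233, 0.162]), (0.71, [0.342, 0.121, 0.034])]
top leg [(0.44, [0.58, 0.233, 0.109]), (0.27, [0.529, 0.442, 0.133])]
top leg_foot [(0.51, [0.582, 0.234, 0.111])]
top leg_hinge [(0.46, [0.579, 0.231, 0.115])]
top rack [(0.92, [0.596, 0.164, 0.03])]
top sill [(0.82, [0.53, -0.206, 0.002])]
top pot [(0.94, [0.777, -0.224, 0.042])]
top spray [(0.74, [0.527, 0.441, 0.131]), (0.58, [0.575, -0.476, 0.068])]
top tissues [(0.62, [0.577, -0.474, 0.069])]
```

View pics/scene0.png

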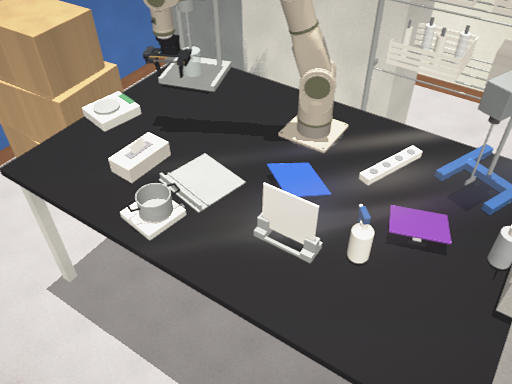

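View pics/top0.png

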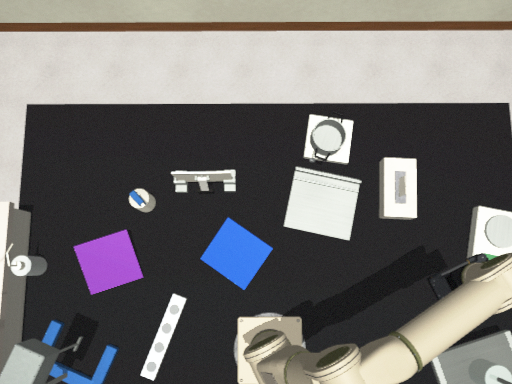

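Scene picture: the candidates are the white shield in its rack (290,214), the blue look-alike (298,180) and the purple one (419,225). Top picture: white (203,180), blue (237,254), purple (109,262), sill (323,203), pot (328,138), spray (142,200) and tissues (398,188). The white one is the one I want. I'll check it and the sill in a close crop.

```bash
python3 - <<'E'
import cv2,numpy as np
t=cv2.imread("pics/top0.png");s=cv2.imread("pics/scene0.png")
def c(im,x,y,w,h,f=5):
    return cv2.resize(im[y:y+h,x:x+w],(w*f,h*f),interpolation=cv2.INTER_CUBIC)
a=c(t,165,155,80,50);b=c(t,280,157,80,90,5)[:, :]
d=c(s,248,180,80,80);e=c(s,160,150,80,60)
o=np.zeros((600,800,3),np.uint8)
o[0:250,0:400]=a;o[250:600,0:400]=d[:350]
o[0:300,400:800]=e;o[300:600,400:667]=cv2.resize(b,(267,300))
cv2.imwrite("pics/crop1.png",o)
E
```

```text
(no output)
```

View pics/crop1.png

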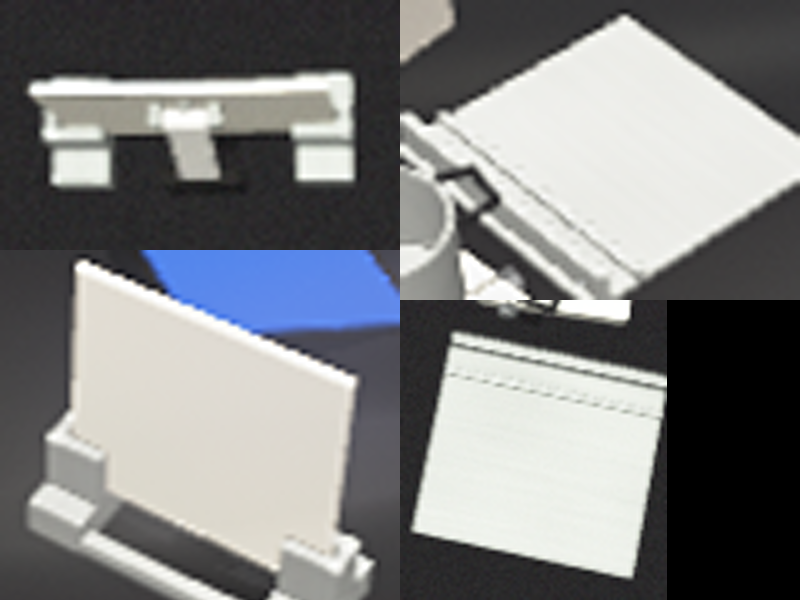

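The top-left and bottom-left crops confirm it: a white plate in the rack with an aluminium leg on the robot side. The groove is the dark line on the sill's far end. Next I'll fit poses.

```bash
cat > h.py <<'E'
import numpy as np,cv2
from bench import status,vision,spotter,r
from scipy.spatial.transform import Rotation as R
K={c:vision.calibration(c) for c in("scene","top")}
def proj(c,P):
    k=K[c];M=np.array([[k["fx"],0,k["cx"]],[0,k["fy"],k["cy"]],[0,0,1]])
    return cv2.projectPoints(np.asarray(P,float).reshape(-1,1,3),k["rvec"],k["tvec"],M,None)[0].reshape(-1,2)
def ray(c,px,z):
    k=K[c];Rm=cv2.Rodrigues(k["rvec"])[0];o=-Rm.T@k["tvec"]
    d=Rm.T@np.array([(px[0]-k["cx"])/k["fx"],(px[1]-k["cy"])/k["fy"],1]);return o+d*(z-o[2])/d[2]
def box(x0,x1,y0,y1,z0,z1):return np.array([[x,y,z] for x in(x0,x1) for y in(y0,y1) for z in(z0,z1)])
def place(B,x,y,yaw,z=0):return B@R.from_euler("z",yaw).as_matrix().T+[x,y,z]
def mask(c,Bs,f=4):
    m=np.zeros((384*f,512*f),np.uint8)
    for B in Bs:
        h=cv2.convexHull(((proj(c,B)+.5)*f-.5).astype(np.float32))
        cv2.fillConvexPoly(m,np.round(h).astype(np.int32),255)
    return cv2.resize(m,(512,384),interpolation=cv2.INTER_AREA)/255.
E
cat > fit.py <<'E'
from h import *
from scipy.optimize import minimize
out={}
def best(c,n,p):
    L=spotter.regions_of(c,n)
    pp=proj(c,[p])[0]
    def sc(d):
        y,x=np.nonzero(d["pixels"]);return np.hypot(x.mean()-pp[0],y.mean()-pp[1])
    return min(L,key=sc)["pixels"].astype(float)
im={c:vision.camera(c) for c in("scene","top")}
def fit(n,p0,boxes,cams,excl=None):
    T={c:best(c,n,[p0[0],p0[1],.05]) for c in cams}
    def cost(p):
        s=0
        for c in cams:
            m=mask(c,[place(B,*p) for B in boxes]);w=1
            if excl is not None:
                w=1-mask(c,[place(B,*p0) for B in excl])
            s+=(w*np.abs(m-T[c])).sum()/T[c].sum()
        return s
    b=None
    for y in(-.1,.1):
        S=np.array([p0,[p0[0]+.015,p0[1],p0[2]+y/2],[p0[0],p0[1]+.015,p0[2]],[p0[0]-.01,p0[1],p0[2]-y]])
        o=minimize(cost,p0,method="Nelder-Mead",options=dict(initial_simplex=S,xatol=1e-4,fatol=1e-5))
        print(n,cams,o.x.round(4),round(o.fun,3))
sb=[box(-.205,.03,-.125,.125,0,.005),box(.012,.03,-.125,.125,0,.031)]
for cams in(["scene"],["top"],["top","scene"]):fit("sill",[.62,-.215,-.2],sb,cams)
sh=[box(-.004,.004,-.1,.1,.03,.22)]
ex=[box(-.05,.05,-.12,.12,0,.08)]
fit("shield",[.605,.233,0],sh,["scene"],ex)
leg=[box(-.02,-.008,-.02,.02,.13,.18)+[0,0,.03]]
fit("shield",[.605,.233,0],sh,["top"],[box(-.05,.05,-.12,.12,0,.08),box(-.06,-.004,-.035,.035,.03,.19)])
for c,pts in(("scene",[(263.6,182.4),(319.2,205.6)]),("top",[(171,172.4),(231.6,172)])):
    print(c,[ray(c,p,.22).round(4) for p in pts])
E
python3 fit.py
```

```text
sill ['scene'] [ 0.6173 -0.2165 -0.1874] 0.061
sill ['scene'] [ 0.6169 -0.2201 -0.2217] 0.053
sill ['top'] [ 0.6186 -0.2227 -0.209 ] 0.047
sill ['top'] [ 0.6179 -0.2241 -0.2325] 0.049
sill ['top', 'scene'] [ 0.6163 -0.22   -0.203 ] 0.109
sill ['top', 'scene'] [ 0.6159 -0.2225 -0.2283] 0.11
shield ['scene'] [ 0.6093  0.2378 -0.007 ] 0.02
shield ['scene'] [0.6083 0.2375 0.01  ] 0.02
shield ['top'] [0.6083 0.218  0.0333] 0.0
shield ['top'] [ 0.6083  0.218  -0.0333] 0.0
scene [array([0.6088, 0.1388, 0.22  ]), array([0.6036, 0.3384, 0.22  ])]
top [array([0.6071, 0.3332, 0.22  ]), array([0.6078, 0.1295, 0.22  ])]
```

```bash
cat >> h.py <<'E'
def frame(y,z):
    z=np.array(z,float);z/=np.linalg.norm(z);y=np.array(y,float);y-=z*(y@z);y/=np.linalg.norm(y)
    return R.from_matrix(np.c_[np.cross(y,z),y,z])
def plan(wps,start=None):
    """wps: (pos,Rot); prints one row target per call"""
    s=status.read_state()
    p,q=start or (s["ee_pos"],R.from_quat(s["eef_rot"]))
    p=np.array(p)
    for P,Q in wps:
        P=np.array(P)
        while 1:
            d=q.inv().apply(P-p)/.15; w=(q.inv()*Q).as_rotvec()/np.radians(30)
            if max(abs(d).max(),abs(w).max())<.004: break
            f=min(1,.98/max(np.linalg.norm(d),np.linalg.norm(w)))
            rowv=np.round(np.r_[d,w]*f,2)
            p=p+q.apply(rowv[:3]*.15);q=q*R.from_rotvec(rowv[3:]*np.radians(30))
            print(rowv.tolist(),"->",p.round(3))
            if f==1:break
    return p,q
def st():
    s=status.read_state();print("t",round(s["time"],2),"p",s["ee_pos"].round(4),"\n",R.from_quat(s["eef_rot"]).as_matrix().round(3).tolist(),"F",s["ft_force"].round(1),"w",round(s["width"],4),"g",round(s["grip_force"],1))
E
python3 - <<'E'
from h import *
for z,p in[(.031,(295.6,166.9)),(.031,(360,180.4)),(.005,(283.6,225.9)),(.005,(349.5,240.3))]:print(ray("top",p,z).round(4))
t=np.radians(40)
plan([((.5,-.1,.42),frame((1,0,0),(0,0,-1))),((.404,.235,.292),frame((0,1,0),(np.sin(t),0,-np.cos(t))))])
E
```

```text
[ 0.6657 -0.1047  0.031 ]
[ 0.6131 -0.3455  0.031 ]
[ 0.4452 -0.0579  0.005 ]
[ 0.3907 -0.303   0.005 ]
[0.77, -0.61, -0.03, 0.0, 0.0, -0.61] -> [ 0.327 -0.437  0.409]
[0.92, -0.33, -0.03, 0.0, 0.0, -0.61] -> [ 0.395 -0.307  0.414]
[0.98, -0.03, -0.03, 0.0, 0.0, -0.61] -> [ 0.461 -0.176  0.418]
[0.54, 0.16, -0.01, 0.0, 0.0, -0.35] -> [ 0.5  -0.1   0.42]
[0.68, -0.19, 0.26, -0.32, -0.32, -0.87] -> [0.471 0.002 0.381]
[0.74, 0.1, 0.13, -0.32, -0.32, -0.87] -> [0.441 0.104 0.342]
[0.63, 0.4, 0.05, -0.32, -0.31, -0.87] -> [0.412 0.206 0.304]
[0.11, 0.18, 0.02, -0.09, -0.09, -0.25] -> [0.404 0.234 0.293]
```

Emit:
{"name": "play_rows", "arguments": {
  "series": [
    [0.77,-0.61,-0.03,0,0,-0.61],
    [0.77,-0.61,-0.03,0,0,-0.61],
    [0.77,-0.61,-0.03,0,0,-0.61],
    [0.77,-0.61,-0.03,0,0,-0.61]
  ],
  "fingers": 0.4
}}

```text
time: 1.8
ee_pos: [0.3315, -0.4313, 0.4102]
eef_rot: [0.929, 0.37, 0.001, 0.0]
ft_force: [-0.3, -0.6, 0.8]
width: 0.0647
grip_force: 0.0
```

Emit:
{"name": "play_rows", "arguments": {
  "series": [
    [0.92,-0.33,-0.03,0,0,-0.61],
    [0.92,-0.33,-0.03,0,0,-0.61],
    [0.92,-0.33,-0.03,0,0,-0.61],
    [0.92,-0.33,-0.03,0,0,-0.61]
  ]
}}

```text
time: 2.2
ee_pos: [0.3978, -0.301, 0.4146]
eef_rot: [0.858, 0.513, 0.001, 0.0]
ft_force: [-0.1, -0.7, 0.9]
width: 0.061
grip_force: 0.0
```

Emit:
{"name": "play_rows", "arguments": {
  "series": [
    [0.98,-0.03,-0.03,0,0,-0.61],
    [0.98,-0.03,-0.03,0,0,-0.61],
    [0.98,-0.03,-0.03,0,0,-0.61],
    [0.98,-0.03,-0.03,0,0,-0.61]
  ]
}}

```text
time: 2.6
ee_pos: [0.4638, -0.1699, 0.419]
eef_rot: [0.766, 0.643, 0.001, 0.0]
ft_force: [-0.1, -0.8, 0.9]
width: 0.061
grip_force: 0.0
```

Emit:
{"name": "play_rows", "arguments": {
  "series": [
    [0.54,0.16,-0.01,0,0,-0.35],
    [0.54,0.16,-0.01,0,0,-0.35],
    [0.54,0.16,-0.01,0,0,-0.35]
  ]
}}

```text
time: 2.9
ee_pos: [0.5012, -0.0963, 0.42]
eef_rot: [0.705, 0.71, 0.001, -0.0]
ft_force: [-0.6, -0.3, -0.3]
width: 0.061
grip_force: 0.0
```

Emit:
{"name": "play_rows", "arguments": {
  "series": [
    [0.68,-0.19,0.26,-0.32,-0.32,-0.87],
    [0.68,-0.19,0.26,-0.32,-0.32,-0.87],
    [0.68,-0.19,0.26,-0.32,-0.32,-0.87],
    [0.68,-0.19,0.26,-0.32,-0.32,-0.87],
    [0.68,-0.19,0.26,-0.32,-0.32,-0.87]
  ]
}}

```text
time: 3.4
ee_pos: [0.4709, 0.0011, 0.3809]
eef_rot: [0.524, 0.843, -0.0, 0.118]
ft_force: [-0.4, -0.0, -0.1]
width: 0.0606
grip_force: 0.0
```

Emit:
{"name": "play_rows", "arguments": {
  "series": [
    [0.74,0.1,0.13,-0.32,-0.32,-0.87],
    [0.74,0.1,0.13,-0.32,-0.32,-0.87],
    [0.74,0.1,0.13,-0.32,-0.32,-0.87],
    [0.74,0.1,0.13,-0.32,-0.32,-0.87],
    [0.74,0.1,0.13,-0.32,-0.32,-0.87]
  ]
}}

```text
time: 3.9
ee_pos: [0.4416, 0.1035, 0.3418]
eef_rot: [0.309, 0.924, -0.0, 0.227]
ft_force: [0.9, -0.2, 0.3]
width: 0.0612
grip_force: 0.0
```

Emit:
{"name": "play_rows", "arguments": {
  "series": [
    [0.63,0.4,0.05,-0.32,-0.31,-0.87],
    [0.63,0.4,0.05,-0.32,-0.31,-0.87],
    [0.63,0.4,0.05,-0.32,-0.31,-0.87],
    [0.63,0.4,0.05,-0.32,-0.31,-0.87],
    [0.63,0.4,0.05,-0.32,-0.31,-0.87]
  ]
}}

```text
time: 4.4
ee_pos: [0.4124, 0.2047, 0.3037]
eef_rot: [0.073, 0.945, 0.001, 0.319]
ft_force: [0.1, -0.2, 0.3]
width: 0.0605
grip_force: 0.0
```

```bash
python3 - <<'E'
from h import *
st();print(status.read_state()["joint_positions"].round(2))
a=vision.camera("top");b=vision.camera("scene")
# drawn check: sill outline and shield model
def draw(c,im,B,pose,col):
    P=proj(c,place(B,*pose))
    for i in range(8):
        for j in range(i):
            if bin(i^j).count("1")==1: cv2.line(im,tuple(int(v*64) for v in P[i]*4+1.5),tuple(int(v*64) for v in P[j]*4+1.5),col,1,cv2.LINE_AA,6)
for c,im in(("top",a),("scene",b)):
    big=cv2.resize(im,None,fx=4,fy=4,interpolation=cv2.INTER_CUBIC)
    draw(c,big,box(-.205,.03,-.125,.125,0,.005),(.616,-.2215,-.215),(0,0,255))
    draw(c,big,box(-.012,.012,-.125,.125,.005,.005),(.616,-.2215,-.215),(0,160,0))
    draw(c,big,box(-.004,.004,-.1,.1,.03,.22),(.607,.235,.01),(255,0,0))
    draw(c,big,box(-.045,-.037,-.03,.03,.057,.064),(.607,.235,.01),(0,200,0))
    if c=="top":A=big[580:980,640:1440]
    else:Bg=big[680:1080,620:1420]
cv2.imwrite("pics/chk.png",cv2.resize(np.vstack([A,Bg]),(600,600)))
E
```

```text
t 4.4 p [0.4124 0.2047 0.3037] 
 [[-0.786, 0.137, 0.602], [0.138, 0.989, -0.045], [-0.602, 0.048, -0.797]] F [ 0.1 -0.2  0.3] w 0.0605 g 0.0
[ 0.32 -0.07 -0.99  2.19  0.69  0.61  0.24]
```

View pics/chk.png

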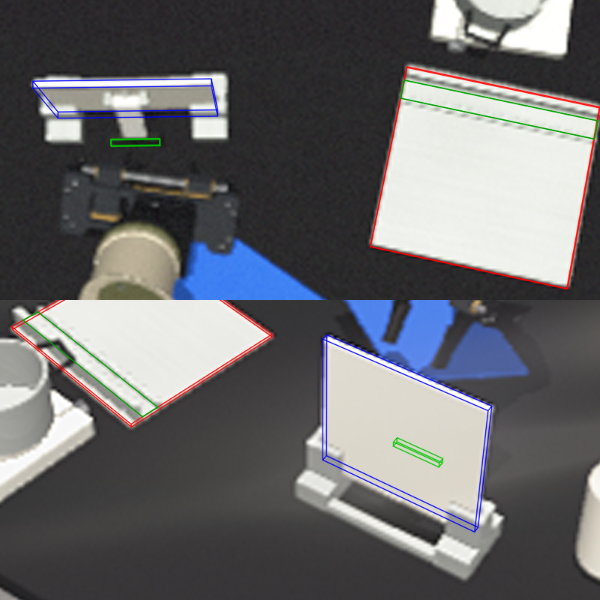

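The overlay matches both images: the shield outline at (33–215, 80–115) and the sill groove both line up. Next is the approach to the leg.

```bash
python3 - <<'E'
from h import *
t=np.radians(40);Q=frame((0,1,0),(np.sin(t),0,-np.cos(t)))
plan([((.404,.235,.292),Q),((.468,.235,.216),Q)])
E
```

```text
[0.12, 0.19, 0.02, -0.09, -0.09, -0.27] -> [0.404 0.235 0.292]
[0.0, 0.0, 0.66, -0.0, -0.0, 0.0] -> [0.468 0.235 0.216]
```

Emit:
{"name": "play_rows", "arguments": {
  "series": [
    [0.12,0.19,0.02,-0.09,-0.09,-0.27],
    [0.12,0.19,0.02,-0.09,-0.09,-0.27],
    [0.12,0.19,0.02,-0.09,-0.09,-0.27]
  ]
}}

```text
time: 4.8
ee_pos: [0.4036, 0.2356, 0.2918]
eef_rot: [-0.002, 0.94, -0.001, 0.341]
ft_force: [0.5, -0.7, 0.7]
width: 0.0611
grip_force: 0.0
```

Emit:
{"name": "play_rows", "arguments": {
  "series": [
    [0,0,0.2,0,0,0],
    [0,0,0.4,0,0,0],
    [0,0,0.55,0,0,0],
    [0,0,0.66,0,0,0],
    [0,0,0.66,0,0,0]
  ]
}}

```text
time: 5.3
ee_pos: [0.4681, 0.2341, 0.2143]
eef_rot: [-0.001, 0.94, -0.002, 0.34]
ft_force: [-0.8, -1.7, -0.0]
width: 0.0608
grip_force: 0.0
```

Emit:
{"name": "play_rows", "arguments": {
  "series": [
    [0,0,0,0,0,0],
    [0,0,0,0,0,0],
    [0,0,0,0,0,0],
    [0,0,0,0,0,0],
    [0,0,0,0,0,0]
  ],
  "fingers": -1,
  "squeeze": 8
}}

```text
time: 5.8
ee_pos: [0.4669, 0.236, 0.2164]
eef_rot: [-0.004, 0.94, -0.001, 0.342]
ft_force: [0.1, -0.4, -0.3]
width: 0.0291
grip_force: 0.1
```

```bash
python3 - <<'E'
from h import *
st()
t=np.radians(40);Q=frame((0,1,0),(np.sin(t),0,-np.cos(t)))
off=.1635*np.array([np.sin(t),0,-np.cos(t)])
s=status.read_state();p0=s["ee_pos"];q=R.from_quat(s["eef_rot"])
h=np.array([.593,p0[1],.170])
for a in np.linspace(.0,.82,9):
    g=h+.082*np.array([-np.sin(a+.244),0,-np.cos(a+.244)])
    if a==0:g0=g
    print(round(a,2),(q.inv().apply(g-g0)/.15).round(2).tolist())
E
```

```text
t 5.8 p [0.4669 0.236  0.2164] 
 [[-0.766, -0.006, 0.643], [-0.008, 1.0, 0.0], [-0.643, -0.005, -0.766]] F [ 0.1 -0.4 -0.3] w 0.0291 g 0.1
0.0 [0.0, 0.0, 0.0]
0.1 [0.03, 0.0, -0.05]
0.2 [0.06, 0.0, -0.1]
0.31 [0.08, 0.0, -0.15]
0.41 [0.09, 0.0, -0.2]
0.51 [0.1, 0.0, -0.26]
0.62 [0.1, 0.0, -0.31]
0.72 [0.1, 0.0, -0.37]
0.82 [0.09, 0.0, -0.43]
```

Emit:
{"name": "play_rows", "arguments": {
  "series": [
    [0,0,0,0,0,0],
    [0,0,0,0,0,0],
    [0,0,0,0,0,0]
  ]
}}

```text
time: 6.1
ee_pos: [0.467, 0.236, 0.2163]
eef_rot: [-0.004, 0.94, -0.001, 0.342]
ft_force: [-4.5, -3.0, 6.1]
width: 0.028
grip_force: 8.0
```

Emit:
{"name": "play_rows", "arguments": {
  "series": [
    [0.02,0,-0.02,0,0,0],
    [0.03,0,-0.05,0,0,0],
    [0.05,0,-0.08,0,0,0],
    [0.06,0,-0.1,0,0,0],
    [0.07,0,-0.13,0,0,0]
  ]
}}

```text
time: 6.6
ee_pos: [0.4458, 0.2358, 0.224]
eef_rot: [-0.004, 0.94, -0.001, 0.342]
ft_force: [0.7, -0.8, -1.9]
width: 0.0278
grip_force: 8.0
```

```bash
python3 -c "
from h import *
st();print(status.read_state()['joint_positions'].round(2))"
```

```text
t 6.6 p [0.4458 0.2358 0.224 ] 
 [[-0.766, -0.006, 0.642], [-0.008, 1.0, 0.0], [-0.642, -0.005, -0.766]] F [ 0.7 -0.8 -1.9] w 0.0278 g 8.0
[ 0.21  0.28 -0.99  2.18  1.34  0.67 -0.18]
```

Emit:
{"name": "play_rows", "arguments": {
  "series": [
    [0.02,0,-0.04,0,0,0],
    [0.02,0,-0.07,0,0,0],
    [0.03,0,-0.1,0,0,0],
    [0.03,0,-0.13,0,0,0],
    [0.03,0,-0.16,0,0,0]
  ]
}}

```text
time: 7.1
ee_pos: [0.4272, 0.2359, 0.24]
eef_rot: [-0.004, 0.94, -0.001, 0.342]
ft_force: [-0.6, -1.9, -0.7]
width: 0.0278
grip_force: 8.0
```

Emit:
{"name": "play_rows", "arguments": {
  "series": [
    [0,0,-0.04,0,0,0],
    [0,0,-0.07,0,0,0],
    [-0.01,0,-0.1,0,0,0],
    [-0.01,0,-0.13,0,0,0],
    [-0.01,0,-0.14,0,0,0]
  ]
}}

```text
time: 7.6
ee_pos: [0.4149, 0.236, 0.2572]
eef_rot: [-0.004, 0.94, -0.001, 0.342]
ft_force: [-1.1, -1.1, -0.9]
width: 0.028
grip_force: 8.0
```

```bash
python3 - <<'E'
from h import *
st();print(status.read_state()['joint_positions'].round(2))
im=vision.camera("top");im2=vision.camera("scene")
a=cv2.resize(im[150:230,150:260],None,fx=5,fy=5,interpolation=2);b=cv2.resize(im2[165:270,240:340],None,fx=2.4,fy=2.4,interpolation=2)
o=np.zeros((400,800,3),np.uint8);o[:400,:550]=a;o[:252,555:795]=b
cv2.imwrite("pics/leg.png",o)
E
```

```text
t 7.6 p [0.4149 0.236  0.2572] 
 [[-0.766, -0.007, 0.643], [-0.008, 1.0, 0.001], [-0.643, -0.005, -0.766]] F [-1.1 -1.1 -0.9] w 0.028 g 8.0
[ 0.28  0.13 -1.07  2.21  1.13  0.63 -0.05]
```

View pics/leg.png

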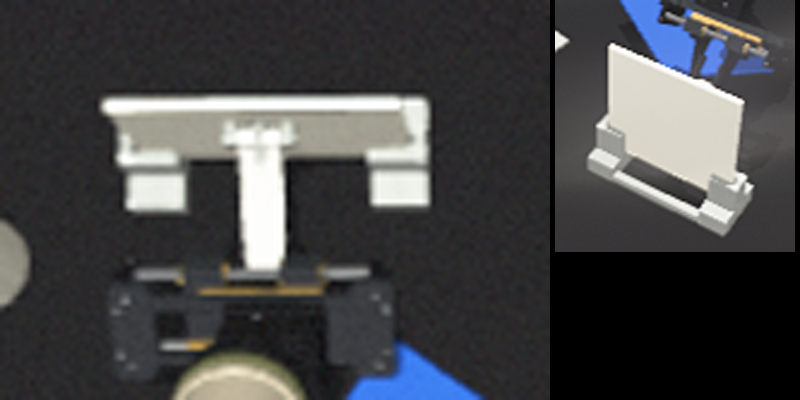

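Top view: the leg strut sticks out at (262,160–265), about at its stop. Now I release, back off and go for the top edge.

Emit:
{"name": "play_rows", "arguments": {
  "series": [
    [0,0,0,0,0,0],
    [0,0,0,0,0,0],
    [0,0,0,0,0,0],
    [0,0,0,0,0,0]
  ],
  "fingers": 0.4
}}

```text
time: 8.1
ee_pos: [0.4151, 0.2361, 0.2567]
eef_rot: [-0.004, 0.94, -0.001, 0.342]
ft_force: [0.2, -0.5, 0.3]
width: 0.0519
grip_force: 0.0
```

Emit:
{"name": "play_rows", "arguments": {
  "series": [
    [0,0,-0.1,0,0,0],
    [0,0,-0.25,0,0,0],
    [0,0,-0.4,0,0,0],
    [0,0,-0.4,0,0,0]
  ]
}}

```text
time: 8.5
ee_pos: [0.3757, 0.237, 0.3048]
eef_rot: [-0.004, 0.939, -0.001, 0.344]
ft_force: [0.3, 0.2, 1.0]
width: 0.0612
grip_force: 0.0
```

```bash
python3 - <<'E'
from h import *
st();print(status.read_state()['joint_positions'].round(2))
D=frame((1,0,0),(0,0,-1));s=status.read_state();q=R.from_quat(s["eef_rot"])
plan([((.43,.235,.43),q),((.607,.235,.45),D),((.607,.235,.3735),D)])
vision.camera("top")
print([(d["conf"],d["point"]) for d in spotter.boxes_of("top","leg")+spotter.boxes_of("top","leg_foot")])
E
```

```text
t 8.5 p [0.3757 0.237  0.3048] 
 [[-0.763, -0.007, 0.646], [-0.009, 1.0, 0.001], [-0.646, -0.004, -0.763]] F [0.3 0.2 1. ] w 0.0612 g 0.0
[ 0.33 -0.15 -1.09  2.23  0.68  0.56  0.28]
[-0.82, -0.02, -0.4, 0.0, 0.0, 0.0] -> [0.431 0.235 0.43 ]
[-0.3, -0.0, 0.2, 0.32, 0.32, 0.87] -> [0.485 0.235 0.436]
[-0.29, 0.16, 0.14, 0.32, 0.32, 0.87] -> [0.538 0.235 0.442]
[-0.2, 0.29, 0.05, 0.31, 0.32, 0.87] -> [0.591 0.235 0.448]
[-0.01, 0.11, -0.0, 0.1, 0.1, 0.27] -> [0.608 0.236 0.449]
[-0.0, -0.0, 0.51, -0.0, -0.0, -0.0] -> [0.608 0.236 0.373]
[(0.58, [0.5393, 0.2342, 0.1372]), (0.69, [0.5407, 0.2348, 0.1366])]
```

Emit:
{"name": "play_rows", "arguments": {
  "series": [
    [-0.82,-0.02,-0.4,0,0,0],
    [-0.82,-0.02,-0.4,0,0,0],
    [-0.82,-0.02,-0.4,0,0,0],
    [-0.82,-0.02,-0.4,0,0,0]
  ],
  "fingers": 0.4
}}

```text
time: 9.05
ee_pos: [0.4352, 0.2335, 0.4311]
eef_rot: [-0.003, 0.939, -0.0, 0.344]
ft_force: [1.1, -0.1, -0.0]
width: 0.0611
grip_force: 0.0
```

Emit:
{"name": "play_rows", "arguments": {
  "series": [
    [-0.3,0,0.2,0.32,0.32,0.87],
    [-0.3,0,0.2,0.32,0.32,0.87],
    [-0.3,0,0.2,0.32,0.32,0.87],
    [-0.3,0,0.2,0.32,0.32,0.87],
    [-0.3,0,0.2,0.32,0.32,0.87]
  ]
}}

```text
time: 9.55
ee_pos: [0.487, 0.2337, 0.4315]
eef_rot: [0.237, 0.938, -0.003, 0.252]
ft_force: [0.3, 0.7, -0.7]
width: 0.0607
grip_force: 0.0
```

Emit:
{"name": "play_rows", "arguments": {
  "series": [
    [-0.29,0.16,0.14,0.32,0.32,0.87],
    [-0.29,0.16,0.14,0.32,0.32,0.87],
    [-0.29,0.16,0.14,0.32,0.32,0.87],
    [-0.29,0.16,0.14,0.32,0.32,0.87],
    [-0.29,0.16,0.14,0.32,0.32,0.87]
  ]
}}

```text
time: 10.05
ee_pos: [0.5403, 0.2334, 0.4373]
eef_rot: [0.461, 0.875, -0.004, 0.148]
ft_force: [0.5, 0.1, -0.2]
width: 0.061
grip_force: 0.0
```

Emit:
{"name": "play_rows", "arguments": {
  "series": [
    [-0.2,0.29,0.05,0.31,0.32,0.87],
    [-0.2,0.29,0.05,0.31,0.32,0.87],
    [-0.2,0.29,0.05,0.31,0.32,0.87],
    [-0.2,0.29,0.05,0.31,0.32,0.87],
    [-0.2,0.29,0.05,0.31,0.32,0.87]
  ]
}}

```text
time: 10.55
ee_pos: [0.5931, 0.233, 0.4442]
eef_rot: [0.655, 0.755, -0.002, 0.035]
ft_force: [-0.3, -0.2, -0.2]
width: 0.0611
grip_force: 0.0
```

```bash
python3 - <<'E'
from h import *
st();print(status.read_state()['joint_positions'].round(2))
D=frame((1,0,0),(0,0,-1))
plan([((.607,.235,.45),D),((.607,.235,.3735),D)])
E
```

```text
t 10.55 p [0.5931 0.233  0.4442] 
 [[-0.14, 0.989, 0.051], [0.989, 0.142, -0.049], [-0.056, 0.043, -0.998]] F [-0.3 -0.2 -0.2] w 0.0611 g 0.0
[ 0.14  0.46 -0.86  1.34  0.41  1.48 -0.55]
[-0.0, 0.1, -0.03, 0.09, 0.1, 0.27] -> [0.608 0.235 0.449]
[-0.0, -0.0, 0.51, 0.0, 0.0, 0.0] -> [0.608 0.235 0.373]
```

Emit:
{"name": "play_rows", "arguments": {
  "series": [
    [0,0.1,-0.03,0.09,0.1,0.27],
    [0,0.1,-0.03,0.09,0.1,0.27],
    [0,0.1,-0.03,0.09,0.1,0.27],
    [0,0.1,-0.03,0.09,0.1,0.27]
  ]
}}

```text
time: 10.95
ee_pos: [0.6066, 0.236, 0.4502]
eef_rot: [0.706, 0.708, 0.0, 0.001]
ft_force: [-0.5, 0.4, 0.3]
width: 0.0607
grip_force: 0.0
```

Emit:
{"name": "play_rows", "arguments": {
  "series": [
    [0,0,0.2,0,0,0],
    [0,0,0.38,0,0,0],
    [0,0,0.5,0,0,0],
    [0,0,0.51,0,0,0]
  ]
}}

```text
time: 11.35
ee_pos: [0.6063, 0.2355, 0.3714]
eef_rot: [0.706, 0.708, -0.002, -0.0]
ft_force: [-0.2, -0.0, 0.2]
width: 0.0607
grip_force: 0.0
```

Emit:
{"name": "play_rows", "arguments": {
  "series": [
    [0,0,0,0,0,0],
    [0,0,0,0,0,0],
    [0,0,0,0,0,0],
    [0,0,0,0,0,0],
    [0,0,0,0,0,0]
  ],
  "fingers": -1,
  "squeeze": 40
}}

```text
time: 11.85
ee_pos: [0.6073, 0.2359, 0.3743]
eef_rot: [0.707, 0.707, 0.0, -0.0]
ft_force: [0.1, -1.3, -0.2]
width: 0.0291
grip_force: 0.0
```

Emit:
{"name": "play_rows", "arguments": {
  "series": [
    [0,0,0,0,0,0],
    [0,0,0,0,0,0],
    [0,0,0,0,0,0],
    [0,0,0,0,0,0],
    [0,0,0,0,0,0]
  ]
}}

```text
time: 12.35
ee_pos: [0.6076, 0.2358, 0.374]
eef_rot: [0.707, 0.707, 0.001, -0.0]
ft_force: [3.5, 0.8, -0.6]
width: 0.008
grip_force: 39.4
```

```bash
python3 - <<'E'
from h import *
st();print(status.read_state()['joint_positions'].round(2))
D=frame((1,0,0),(0,0,-1))
yw=-.215;S=frame((np.cos(yw),np.sin(yw),0),(0,0,-1))
p,q=plan([((.607,.235,.52),D)])
plan([((.60,0,.53),S),((.56,-.21,.52),S)],(p,q))
E
```

```text
t 12.35 p [0.6076 0.2358 0.374 ] 
 [[0.001, 1.0, 0.001], [1.0, -0.001, 0.001], [0.001, 0.001, -1.0]] F [ 3.5  0.8 -0.6] w 0.008 g 39.4
[ 0.14  0.53 -0.82  1.39  0.39  1.38 -0.69]
[-0.0, -0.0, -0.97, 0.0, -0.0, -0.0] -> [0.607 0.236 0.52 ]
[-0.98, -0.03, -0.04, 0.0, -0.0, 0.25] -> [0.603 0.089 0.525]
[-0.59, 0.06, -0.03, 0.0, -0.0, 0.16] -> [ 0.6  -0.    0.53]
[-0.98, 0.03, 0.04, 0.0, -0.0, -0.0] -> [ 0.573 -0.145  0.524]
[-0.44, 0.01, 0.02, 0.0, -0.0, -0.0] -> [ 0.56 -0.21  0.52]
```

Emit:
{"name": "play_rows", "arguments": {
  "series": [
    [0,0,-0.15,0,0,0],
    [0,0,-0.4,0,0,0],
    [0,0,-0.65,0,0,0],
    [0,0,-0.85,0,0,0],
    [0,0,-0.97,0,0,0]
  ]
}}

```text
time: 12.85
ee_pos: [0.6068, 0.2359, 0.5213]
eef_rot: [0.707, 0.707, 0.0, -0.001]
ft_force: [0.2, 0.8, -5.7]
width: 0.0073
grip_force: 39.9
```

Emit:
{"name": "play_rows", "arguments": {
  "series": [
    [-0.15,0,0,0,0,0.04],
    [-0.35,-0.01,-0.01,0,0,0.09],
    [-0.6,-0.02,-0.02,0,0,0.15],
    [-0.85,-0.03,-0.03,0,0,0.22],
    [-0.98,-0.03,-0.04,0,0,0.25]
  ]
}}

```text
time: 13.35
ee_pos: [0.6026, 0.0849, 0.5243]
eef_rot: [0.754, 0.657, -0.002, -0.001]
ft_force: [0.5, -1.0, -4.4]
width: 0.0075
grip_force: 39.9
```

Emit:
{"name": "play_rows", "arguments": {
  "series": [
    [-0.15,0.02,-0.01,0,0,0.04],
    [-0.3,0.03,-0.02,0,0,0.08],
    [-0.45,0.05,-0.03,0,0,0.12],
    [-0.59,0.06,-0.03,0,0,0.16]
  ]
}}

```text
time: 13.75
ee_pos: [0.5996, -0.0013, 0.5288]
eef_rot: [0.779, 0.626, -0.001, -0.001]
ft_force: [0.6, -0.5, -4.9]
width: 0.0076
grip_force: 39.9
```

```bash
python3 - <<'E'
from h import *
st();print(status.read_state()['joint_positions'].round(2))
yw=-.215;S=frame((np.cos(yw),np.sin(yw),0),(0,0,-1))
plan([((.619,-.222,.48),S)])
E
```

```text
t 13.75 p [ 0.5996 -0.0013  0.5288] 
 [[0.215, 0.977, -0.003], [0.977, -0.215, 0.001], [0.0, -0.003, -1.0]] F [ 0.6 -0.5 -4.9] w 0.0076 g 39.9
[ 0.5   0.33 -0.77  1.28  0.23  1.62 -0.44]
[-0.91, 0.29, 0.21, -0.0, -0.0, -0.0] -> [ 0.613 -0.144  0.497]
[-0.5, 0.15, 0.11, -0.01, -0.0, -0.0] -> [ 0.618 -0.222  0.481]
```

Emit:
{"name": "play_rows", "arguments": {
  "series": [
    [-0.2,0.06,0.05,0,0,0],
    [-0.4,0.12,0.1,0,0,0],
    [-0.6,0.18,0.14,0,0,0],
    [-0.8,0.24,0.18,0,0,0],
    [-0.91,0.29,0.21,0,0,0]
  ]
}}

```text
time: 14.25
ee_pos: [0.6127, -0.1459, 0.4965]
eef_rot: [0.78, 0.626, -0.001, -0.001]
ft_force: [-0.1, -0.4, -5.1]
width: 0.0077
grip_force: 39.9
```

Emit:
{"name": "play_rows", "arguments": {
  "series": [
    [-0.2,0.05,0.05,0,0,0],
    [-0.35,0.1,0.08,0,0,0],
    [-0.45,0.13,0.1,0,0,0],
    [-0.5,0.16,0.11,0,0,0],
    [-0.5,0.16,0.11,0,0,0]
  ]
}}

```text
time: 14.75
ee_pos: [0.6208, -0.2215, 0.4809]
eef_rot: [0.779, 0.627, 0.0, -0.001]
ft_force: [-0.2, -1.3, -5.9]
width: 0.0079
grip_force: 39.9
```

```bash
python3 - <<'E'
from h import *
st();s=status.read_state();p=s["ee_pos"]
a=vision.camera("top");b=vision.camera("scene")
def draw(c,im,P,col):
    P=proj(c,P)
    for i in range(8):
        for j in range(i):
            if bin(i^j).count("1")==1: cv2.line(im,tuple(int(v*64) for v in P[i]*4+1.5),tuple(int(v*64) for v in P[j]*4+1.5),col,1,cv2.LINE_AA,6)
q=R.from_quat(s["eef_rot"]);M=q.as_matrix()
Rs=np.c_[M[:,1],-np.cross(M[:,1],M[:,2]),-M[:,2]];
Rs[:,1]=np.cross(Rs[:,2],Rs[:,0])
o=p+M[:,2]*.344
print("origin",o.round(4))
leg=[np.array([-.014,0,.14])+.113*np.array([-np.sin(1.044),0,-np.cos(1.044)])]
for c,im in(("top",a),("scene",b)):
    big=cv2.resize(im,None,fx=4,fy=4,interpolation=cv2.INTER_CUBIC)
    draw(c,big,place(box(-.205,.03,-.125,.125,0,.005),.616,-.2215,-.215),(0,0,255))
    draw(c,big,place(box(-.012,.012,-.125,.125,.005,.005),.616,-.2215,-.215),(0,160,0))
    draw(c,big,box(-.004,.004,-.1,.1,0,.19)@Rs.T+o,(255,0,0))
    draw(c,big,(box(-.007,.007,-.03,.03,-.007,.007)+leg[0])@Rs.T+o,(0,200,0))
    x,y=(1080,520) if c=="top" else (520,360)
    im=big[y:y+600,x:x+500];(A:=im) if 0 else None
    if c=="top":A=im
    else:B=im
cv2.imwrite("pics/over.png",cv2.resize(np.hstack([A,B]),(800,480)))
E
```

```text
t 14.75 p [ 0.6208 -0.2215  0.4809] 
 [[0.214, 0.977, -0.001], [0.977, -0.214, 0.002], [0.001, -0.001, -1.0]] F [-0.2 -1.3 -5.9] w 0.0079 g 39.9
origin [ 0.6205 -0.2209  0.1369]
```

View pics/over.png

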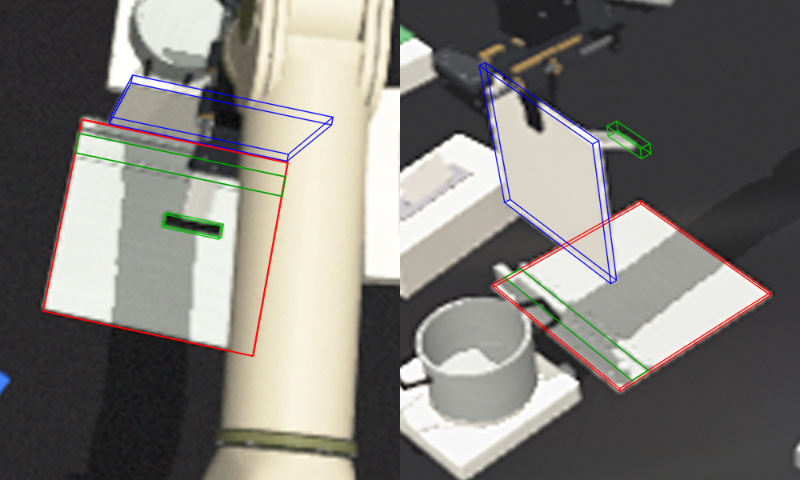

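The overlay matches: the plate (blue) and the locked foot (green at (193,226) top, (630,140) scene) sit exactly on the image. Now I lower it into the groove.

Emit:
{"name": "play_rows", "arguments": {
  "series": [
    [0,-0.01,0.15,0,0,0],
    [0,-0.01,0.3,0,0,0],
    [0,-0.01,0.45,0,0,0],
    [0,-0.01,0.58,0,0,0],
    [0,-0.01,0.6,0,0,0]
  ]
}}

```text
time: 15.35
ee_pos: [0.6187, -0.2192, 0.3895]
eef_rot: [0.778, 0.628, -0.001, -0.002]
ft_force: [-0.2, -0.5, -4.9]
width: 0.0078
grip_force: 39.9
```

Emit:
{"name": "play_rows", "arguments": {
  "series": [
    [0,0,0.04,0,0,0],
    [0,0,0.09,0,0,0],
    [0,0,0.14,0,0,0],
    [0,0,0.19,0,0,0],
    [0,0,0.22,0,0,0]
  ]
}}

```text
time: 15.85
ee_pos: [0.619, -0.2208, 0.3578]
eef_rot: [0.779, 0.627, -0.0, -0.001]
ft_force: [-1.2, 0.1, -5.5]
width: 0.0072
grip_force: 39.9
```

Emit:
{"name": "play_rows", "arguments": {
  "series": [
    [0,0,0.01,0,0,0],
    [0,0,0.02,0,0,0],
    [0,0,0.03,0,0,0],
    [0,0,0.04,0,0,0],
    [0,0,0.04,0,0,0]
  ]
}}

```text
time: 16.35
ee_pos: [0.619, -0.2208, 0.3524]
eef_rot: [0.779, 0.627, 0.0, -0.0]
ft_force: [-1.2, -0.0, -5.2]
width: 0.0076
grip_force: 39.9
```

```bash
python3 - <<'E'
from h import *
st();print(status.read_state()['joint_positions'].round(2))
s=status.read_state();q=R.from_quat(s["eef_rot"]);o=s["ee_pos"]+q.as_matrix()[:,2]*.344
d=o-[.616,-.2215,.005];print("in groove",R.from_euler("z",.215).apply(d).round(4))
E
```

```text
t 16.35 p [ 0.619  -0.2208  0.3524] 
 [[0.214, 0.977, -0.0], [0.977, -0.214, 0.001], [0.001, -0.001, -1.0]] F [-1.2 -0.  -5.2] w 0.0076 g 39.9
[ 0.74  0.51 -0.65  1.41  0.31  1.32 -0.14]
in groove [0.0026 0.0016 0.0034]
```

Emit:
{"name": "play_rows", "arguments": {
  "series": [
    [0,-0.096,0.002,-0.08,0,0],
    [0,-0.192,0.008,-0.16,0,0],
    [0,-0.287,0.018,-0.24,0,0],
    [0,-0.382,0.032,-0.32,0,0],
    [0,-0.477,0.05,-0.4,0,0]
  ]
}}

```text
time: 16.85
ee_pos: [0.5485, -0.2052, 0.3452]
eef_rot: [0.775, 0.623, 0.066, 0.082]
ft_force: [0.4, 0.0, -4.5]
width: 0.0079
grip_force: 40.0
```

```bash
cat > g.py <<'E'
from h import *
st();print(status.read_state()['joint_positions'].round(2))
s=status.read_state();q=R.from_quat(s["eef_rot"]);o=s["ee_pos"]+q.as_matrix()[:,2]*.344
d=o-[.616,-.2215,.005];print("in groove",R.from_euler("z",.215).apply(d).round(4),"lean deg",np.degrees(np.arccos(-q.as_matrix()[2,2])).round(2),"T",s["torque"].round(2))
E
python3 g.py
```

```text
t 16.85 p [ 0.5485 -0.2052  0.3452] 
 [[0.214, 0.955, 0.204], [0.977, -0.209, -0.044], [0.0, 0.209, -0.978]] F [ 0.4  0.  -4.5] w 0.0079 g 40.0
[ 0.89  0.29 -0.71  1.71  0.22  1.   -0.09]
in groove [0.0025 0.0016 0.0038] lean deg 12.07 T [0.11 0.43 0.  ]
```

Emit:
{"name": "play_rows", "arguments": {
  "series": [
    [0,-0.096,0.002,-0.08,0,0],
    [0,-0.192,0.008,-0.16,0,0],
    [0,-0.287,0.018,-0.24,0,0],
    [0,-0.382,0.032,-0.32,0,0],
    [0,-0.477,0.05,-0.4,0,0]
  ]
}}

```text
time: 17.35
ee_pos: [0.4816, -0.1904, 0.3229]
eef_rot: [0.762, 0.613, 0.131, 0.162]
ft_force: [0.6, 0.5, -4.4]
width: 0.0079
grip_force: 40.0
```

Emit:
{"name": "play_rows", "arguments": {
  "series": [
    [0,-0.08,0.001,-0.067,0,0],
    [0,-0.16,0.006,-0.133,0,0],
    [0,-0.24,0.012,-0.2,0,0],
    [0,-0.319,0.022,-0.267,0,0],
    [0,-0.319,0.022,-0.267,0,0]
  ]
}}

```text
time: 17.85
ee_pos: [0.4395, -0.1812, 0.2996]
eef_rot: [0.749, 0.603, 0.172, 0.214]
ft_force: [-0.4, 0.3, -5.3]
width: 0.0079
grip_force: 40.0
```

```bash
python3 g.py
```

```text
t 17.85 p [ 0.4395 -0.1812  0.2996] 
 [[0.214, 0.83, 0.516], [0.977, -0.182, -0.113], [-0.0, 0.528, -0.849]] F [-0.4  0.3 -5.3] w 0.0079 g 40.0
[ 1.09 -0.04 -0.75  2.17 -0.2   0.46  0.27]
in groove [0.0006 0.0015 0.0024] lean deg 31.86 T [0.27 1.39 0.02]
```

Emit:
{"name": "play_rows", "arguments": {
  "series": [
    [0,-0.02,0,-0.017,0,0],
    [0,-0.04,0,-0.033,0,0],
    [0,-0.06,0,-0.05,0,0],
    [0,-0.08,0.001,-0.067,0,0],
    [0,-0.08,0.001,-0.067,0,0]
  ]
}}

```text
time: 18.35
ee_pos: [0.4307, -0.1794, 0.2935]
eef_rot: [0.745, 0.599, 0.183, 0.227]
ft_force: [0.3, -0.8, -5.0]
width: 0.008
grip_force: 40.0
```

```bash
python3 g.py
```

```text
t 18.35 p [ 0.4307 -0.1794  0.2935] 
 [[0.214, 0.81, 0.546], [0.977, -0.178, -0.119], [0.001, 0.559, -0.829]] F [ 0.3 -0.8 -5. ] w 0.008 g 40.0
[ 1.08 -0.06 -0.73  2.21 -0.28  0.4   0.35]
in groove [0.0022 0.0017 0.0032] lean deg 33.97 T [ 0.3   1.43 -0.03]
```

Emit:
{"name": "play_rows", "arguments": {
  "series": [
    [0,-0.024,0.003,-0.017,0,0],
    [0,-0.047,0.006,-0.033,0,0],
    [0,-0.05,0.009,-0.033,0,0],
    [0,-0.054,0.012,-0.033,0,0],
    [0,-0.054,0.012,-0.033,0,0]
  ]
}}

```text
time: 18.85
ee_pos: [0.4262, -0.1784, 0.2891]
eef_rot: [0.743, 0.598, 0.189, 0.235]
ft_force: [-6.9, 2.4, 8.5]
width: 0.0077
grip_force: 40.1
```

```bash
python3 g.py
```

```text
t 18.85 p [ 0.4262 -0.1784  0.2891] 
 [[0.214, 0.799, 0.562], [0.977, -0.175, -0.123], [-0.0, 0.575, -0.818]] F [-6.9  2.4  8.5] w 0.0077 g 40.1
[ 1.08 -0.07 -0.72  2.23 -0.33  0.37  0.4 ]
in groove [0.0032 0.0014 0.0027] lean deg 35.12 T [0.58 0.99 0.15]
```

Emit:
{"name": "play_rows", "arguments": {
  "series": [
    [0,0.002,-0.003,0,0,0],
    [0,0.002,-0.003,0,0,0]
  ],
  "squeeze": 6
}}

```text
time: 19.05
ee_pos: [0.426, -0.1785, 0.2892]
eef_rot: [0.743, 0.598, 0.189, 0.235]
ft_force: [2.0, -0.2, 1.9]
width: 0.0076
grip_force: 6.0
```

```bash
python3 g.py; python3 - <<'E'
from h import *
a=vision.camera("top");b=vision.camera("scene")
s=status.read_state();M=R.from_quat(s["eef_rot"]).as_matrix()
A=cv2.resize(a[120:270,260:385],None,fx=3.2,fy=3.2,interpolation=2);B=cv2.resize(b[90:240,110:235],None,fx=3.2,fy=3.2,interpolation=2)
cv2.imwrite("pics/lean.png",np.hstack([A,B]))
E
```

```text
t 19.05 p [ 0.426  -0.1785  0.2892] 
 [[0.214, 0.799, 0.562], [0.977, -0.175, -0.123], [0.0, 0.575, -0.818]] F [ 2.  -0.2  1.9] w 0.0076 g 6.0
[ 1.08 -0.07 -0.72  2.23 -0.33  0.37  0.4 ]
in groove [0.003  0.0014 0.0027] lean deg 35.1 T [0.17 0.17 0.08]
```

View pics/lean.png

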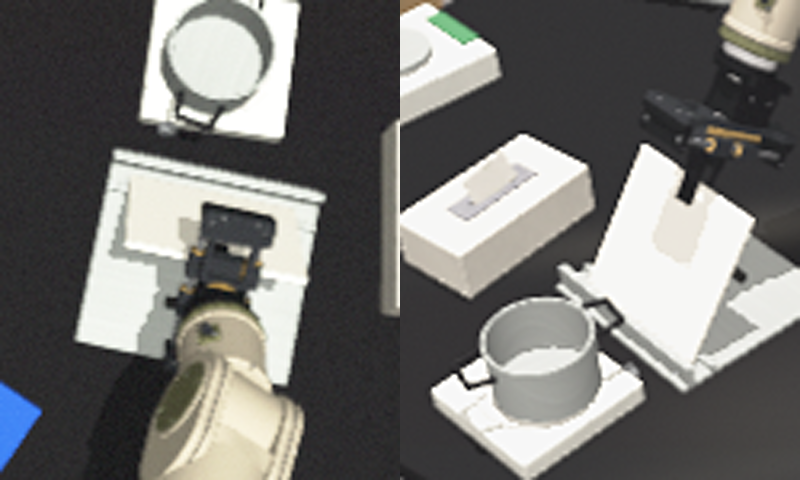

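The shield is seated in the groove, leaning at about 35° (scene: lower edge from (590,285) to (690,360)), and the gripper carries almost none of its weight. Letting go.

Emit:
{"name": "play_rows", "arguments": {
  "series": [
    [0,0,0,0,0,0],
    [0,0,0,0,0,0],
    [0,0,0,0,0,0],
    [0,0,0,0,0,0],
    [0,0,0,0,0,0]
  ],
  "fingers": -0.1
}}

```text
time: 19.65
ee_pos: [0.4254, -0.1783, 0.2883]
eef_rot: [0.743, 0.598, 0.189, 0.234]
ft_force: [-0.4, 0.4, 0.7]
width: 0.0363
grip_force: 0.0
```

Emit:
{"name": "play_rows", "arguments": {
  "series": [
    [0,0,-0.06,0,0,0],
    [0,0,-0.15,0,0,0],
    [0,0,-0.25,0,0,0],
    [0,0,-0.35,0,0,0],
    [0,0,-0.4,0,0,0]
  ]
}}

```text
time: 20.15
ee_pos: [0.3915, -0.1709, 0.3385]
eef_rot: [0.743, 0.598, 0.189, 0.235]
ft_force: [-0.1, 0.2, 0.5]
width: 0.0395
grip_force: 0.0
```

```bash
python3 g.py; python3 - <<'E'
from h import *
a=vision.camera("top");b=vision.camera("scene")
A=cv2.resize(a[120:270,260:385],None,fx=3.2,fy=3.2,interpolation=2);B=cv2.resize(b[90:240,110:235],None,fx=3.2,fy=3.2,interpolation=2)
cv2.imwrite("pics/end.png",np.hstack([A,B]))
E
```

```text
t 20.15 p [ 0.3915 -0.1709  0.3385] 
 [[0.214, 0.8, 0.561], [0.977, -0.175, -0.123], [-0.0, 0.574, -0.819]] F [-0.1  0.2  0.5] w 0.0395 g 0.0
[ 1.05 -0.26 -0.63  2.25 -0.5   0.54  0.54]
in groove [-0.0326  0.0013  0.0519] lean deg 35.04 T [ 0.19  0.54 -0.03]
```

View pics/end.png

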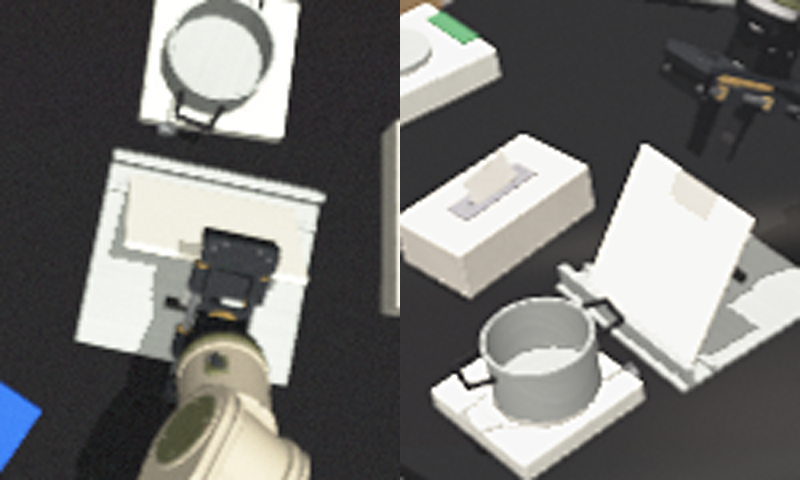

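The gripper is clear and the shield stands unmoved at scene (590–755, 145–360), with the pot and tissue box in place. Handing in.

Emit:
{"name": "play_rows", "arguments": {
  "series": [
    [0,0,0,0,0,0],
    [0,0,0,0,0,0],
    [0,0,0,0,0,0],
    [0,0,0,0,0,0]
  ]
}}

```text
time: 20.65
ee_pos: [0.3919, -0.171, 0.3372]
eef_rot: [0.743, 0.598, 0.189, 0.234]
ft_force: [0.5, -0.0, 0.2]
width: 0.0391
grip_force: 0.0
```

```bash
python3 -c "
from bench import job
print(job.close_job())"
```

```text
the job is handed in; nothing more can be done
None
```

I handed the job in at about 20.7 s, with no verdict returned: the shield stands in the groove leaning about 35° on its locked leg, the gripper is clear, and the pot, spray bottle and tissue box were never touched.

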